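# Pack the lunch carrier's foam insert

## Robot

A 6-joint arm with a two-finger parallel gripper is mounted at the origin on the work surface. World frame = base frame: x ahead of the robot, y to its left, z up, the work surface at z = 0. Lengths are in m, angles in rad, forces in N, time in s.
With the tool pointing down it reaches from about 0.375 to 0.9 m from the base axis. Payload 3.1 kg.
Tool frame: the origin (TCP) lies between the finger pads; the fingertips stand manip.finger_overhang ahead of it and the grasp point (between the pads) lies 5 mm behind it (manip.finger_overhang is the distance from the TCP to the fingertips, in m); z points along the fingers, y is the line along which they close (so a half turn about z gives the same grasp; the last joint's range is limited). The gripper opens to 85 mm and grips with 20 to 120 N. Pads are 22 mm wide; open, the fingers measure 114 mm over their backs; the gripper's body (76 mm by 85 mm) begins 54 mm behind the grasp point. The pads swing forward as they close: fully open they stand 13 mm farther back than shut.
Start: joints at [1, 0.527, 1.433, -0, 1.181, -0.178], TCP at [0.239, 0.578, 0.245] pointing down, gripper open.
Joint ranges: [-3.08, 3.08], [-0.75, 2.2], [0.22, 2.44], [-1.43, 4.57], [0, 2.65], [-2.85, 2.85]. Speed limits (rad/s): [2.79, 2.79, 3.14, 3.14, 3.14, 3.14].

## Interface

Orientations are given as a unit quaternion [x, y, z, w].
In Python, from station import manip gives the robot as it stands.
- The arm moves only by the tool drive_tool, never from a script. Its argument "plan" is a list of rows, each a list of 7 numbers: the shift along the tool's x, y, z in m, then the turn, a rotation vector about the tool's x, y, z in degrees, then the opening, from -1 (shut) to 1 (fully open). In form: [[x, y, z, wx, wy, wz, gripper], ...]. A call has 1 to 10 rows; each row shifts and turns the commanded pose from where the row before left it, along the tool's axes as they then stand; what a row does not reach is not made up. A row lasts 1/10 s, in which the tool goes at most 50 mm and 8.59 degrees, less where a joint would pass 70% of its speed; a pose out of reach is approached as far as the arm can. A call is refused whole if a number of a shift passes 0.05 or a number of a turn 8.59, either way. A call with a gripper value outside its range is refused whole. The fingers move at their own pace and stop on an object; "newtons" is the grip in N (left out, the last holds). Time passes only in rows, so rows that do not move let the fingers close. It gives the time, the measured TCP pose, the force, the opening and the grip force at its end, in the units of the state.
- manip.sense(): the state, without advancing time (a new reading comes with each control period).
- manip.snapshot(name): name is "side" or "top" or "wrist"; returns a dict with "image" (400x640x3 uint8, red, green, blue), "z_map" (400x640 float32, m along the optical axis (not along the pixel's ray), 0 where there is no reading), "fov_y" (degrees; the focal length in pixels is half the picture's height over the tangent of half this angle, whatever the lens; pixels are square), "cx", "cy" (the principal point, pixels), "extrinsics" (4x4, takes a point from camera to world coordinates); the wrist camera has in their place "mount" (4x4, takes a point from camera to tool coordinates, whose origin is the TCP and whose axes are the flange's). Camera axes: x right, y up, looking along -z (the intrinsics and any distortion apply to the point x, -y, -z); pixel columns grow to the right and rows downward; lengths in m; the calibration is good to about 2 mm. A picture is of the moment at which its call begins: read the wrist's pose just before it.
- manip.sign_off(): hands the job in; it is judged then, once.
The state is a dict: "t": time; "q": joint angles; "qd": joint speeds; "tau": joint torques, N m; "tcp_pos": TCP position; "tool_rot": TCP orientation; "force": force on the tool from outside, world axes, zero at the start; "ft_torque": the same for the moment, N m; "finger_gap": opening from 0.0 (shut) to 1.0 (fully open); "gripper_force": force on a finger pad.
Only numpy, scipy, OpenCV 4.12 (cv2) and the standard library are available. Lean on these libraries where they do the work, as an engineer would, in place of code of your own. Each camera call takes 0.05 s, during which the arm holds its last target. There are 200 camera calls.

## Task

Pack the snack tins into the lunch carrier: take the stack apart and set each of the four tins upright in the foam cutout of its own shape and size, flat on the cutout's bottom, then let go of it. Keep the tins upright all the while, and do not push the white mug about.

Things in the scene. Friction and masses are not known exactly. Their poses are not given: they have to be found in the camera images.
- oblong_tin: Closed, rigid snack tin, plain steel body with a white lid set level in a steel rim, flat top and bottom so that tins stack; oblong, 56 mm along its x, 104 mm along its y, 38 mm high, about 0.22 kg. Origin: centre of its underside; z up. At the start it stands on the counter, either alone or as the bottom of the three-high stack.
- square_tin: Closed, rigid snack tin, plain steel body with a white lid set level in a steel rim, flat top and bottom so that tins stack; square, 64 x 64 mm, sides along its x and y, 38 mm high, about 0.18 kg. Origin: centre of its underside; z up. At the start it stands on the counter, either alone or as the bottom of the three-high stack (where the oblong tin is not).
- round_tin: Closed, rigid snack tin, plain steel body with a white lid set level in a steel rim, flat top and bottom so that tins stack; round, the larger of the two round ones, diameter 58 mm, 38 mm high, about 0.14 kg. Origin: centre of its underside; z up. At the start it is the middle of the stack.
- small_tin: Closed, rigid snack tin, plain steel body with a white lid set level in a steel rim, flat top and bottom so that tins stack; round, the smaller of the two round ones, diameter 42 mm, 38 mm high, about 0.08 kg. Origin: centre of its underside; z up. At the start it is the top of the stack, 114 mm above the counter at its lid.
- foam_oblong: Dark grey firm foam block, 103 (x) x 123 (y) x 30 mm, one of four (104 mm apart along x, 124 along y) fixed in the low grey carrier. Centred cutout, 14 mm deep, chamfered mouth, paler bottom: an oblong one, 66 mm along x and 114 mm along y, for the oblong tin. Origin: centre of the block's underside, 6 mm above the counter; cutout's bottom 16 mm, foam top 30 mm above it; z up.
- foam_square: Dark grey firm foam block, 103 (x) x 123 (y) x 30 mm, one of four (104 mm apart along x, 124 along y) fixed in the low grey carrier. Centred cutout, 14 mm deep, chamfered mouth, paler bottom: a square one, 74 x 74 mm, sides along x and y, for the square tin. Origin: centre of the block's underside, 6 mm above the counter; cutout's bottom 16 mm, foam top 30 mm above it; z up.
- foam_round: Dark grey firm foam block, 103 (x) x 123 (y) x 30 mm, one of four (104 mm apart along x, 124 along y) fixed in the low grey carrier. Centred cutout, 14 mm deep, chamfered mouth, paler bottom: a round one of diameter 68 mm, for the larger round tin. Origin: centre of the block's underside, 6 mm above the counter; cutout's bottom 16 mm, foam top 30 mm above it; z up.
- foam_small: Dark grey firm foam block, 103 (x) x 123 (y) x 30 mm, one of four (104 mm apart along x, 124 along y) fixed in the low grey carrier. Centred cutout, 14 mm deep, chamfered mouth, paler bottom: a round one of diameter 52 mm, for the smaller round tin. Origin: centre of the block's underside, 6 mm above the counter; cutout's bottom 16 mm, foam top 30 mm above it; z up.
- mug: White ceramic mug, diameter 76 mm, 85 mm tall, with a handle, a loose bystander standing on the counter beyond the tins and the carrier. Origin: centre of its underside.

How it is judged:
At the end, for the whole second after the job is handed in: Each tin stands in the foam cutout of its own shape and size: its centre within 10 mm of the cutout's, its underside within 4 mm of the cutout's bottom, upright within 0.1 rad, at rest and released (horizontal distance between oblong_tin and foam_oblong below 0.01 m and z of oblong_tin in the frame of foam_oblong between 0.012 and 0.02 m and angle between each of oblong_tin, square_tin, round_tin, small_tin's own z axis and vertical below 0.1 rad and linear speed of each of oblong_tin, square_tin, round_tin, small_tin below 0.02 m/s and horizontal distance between square_tin and foam_square below 0.01 m and z of square_tin in the frame of foam_square between 0.012 and 0.02 m and horizontal distance between round_tin and foam_round below 0.01 m and z of round_tin in the frame of foam_round between 0.012 and 0.02 m and horizontal distance between small_tin and foam_small below 0.01 m and z of small_tin in the frame of foam_small between 0.012 and 0.02 m); the robot touches nothing.
It fails at once if the oblong tin is tipped more than 0.6 rad (angle between oblong_tin's own z axis and vertical above 0.6 rad).
It fails at once if the square tin is tipped more than 0.6 rad (angle between square_tin's own z axis and vertical above 0.6 rad).
It fails at once if the larger round tin is tipped more than 0.6 rad (angle between round_tin's own z axis and vertical above 0.6 rad).
It fails at once if the smaller round tin is tipped more than 0.6 rad (angle between small_tin's own z axis and vertical above 0.6 rad).
It fails at once if the mug is pushed more than 40 mm or tipped more than 0.5 rad (distance of mug from where it was at the start of the episode above 0.04 m or angle between mug's own z axis and vertical above 0.5 rad).
It also fails if it takes over 102 s, if anything falls off the work surface, if the arm or the gripper's body presses on something with over 40 N, if the wrist force passes 120 N, or if a joint passes its speed limit or range.

## Working session

There is one attempt and no reset: what is moved stays moved. The work goes in short steps, Python scripts to look and compute and a tool call to move; the robot and the scene stay as the last step left them, time stands still between calls to the robot, and variables do not carry over. Pictures are saved under pics/ and viewed, at most 14 in all, crops included, and the job is handed in when it is done.

Besides the shell and the picture viewer there is one more tool, called after "Request:" as name(argument=value, ...), one argument or row to a line, values as JSON. drive_tool: Moves the arm, as the interface text tells. Its arguments: {"type":"object","properties":{"plan":{"type":"array"},"newtons":{"type":"number"}},"required":["plan"]}

```bash
ls; mkdir -p pics; cat > h.py <<'E'
import numpy as np, cv2
from station import manip
def snap(n):
    s=manip.sense(); d=manip.snapshot(n); 
    if 'extrinsics' not in d:
        from scipy.spatial.transform import Rotation as R
        T=np.eye(4);T[:3,:3]=R.from_quat(s['tool_rot']).as_matrix();T[:3,3]=s['tcp_pos'];d['extrinsics']=T@d['mount']
    d['f']=200/np.tan(np.radians(d['fov_y'])/2); return d
def save(d,name): cv2.imwrite('pics/'+name,cv2.cvtColor(d['image'],cv2.COLOR_RGB2BGR))
def cloud(d):
    v,u=np.mgrid[0:400,0:640]; z=d['z_map'].astype(float)
    p=np.stack([(u-d['cx'])/d['f']*z,-(v-d['cy'])/d['f']*z,-z],-1)
    E=d['extrinsics']; return p@E[:3,:3].T+E[:3,3]
def onplane(d,uv,h):
    uv=np.atleast_2d(uv).astype(float);E=d['extrinsics']
    r=np.stack([(uv[:,0]-d['cx'])/d['f'],-(uv[:,1]-d['cy'])/d['f'],-np.ones(len(uv))],-1)@E[:3,:3].T
    t=(h-E[2,3])/r[:,2]; return E[:3,3]+r*t[:,None]
E
python3 - <<'E'
from h import *
for n in('top','side','wrist'):
    d=snap(n); save(d,n+'0.png'); print(n,d['fov_y'],d['cx'],d['cy'],d['extrinsics'].round(3).tolist(), [k for k in d], (d['z_map']>0).mean())
print(manip.sense(), manip.finger_overhang)
E
```

```text
pics
top 48.49596300693907 322.0344200545542 197.99306370447675 [[0.034, 0.971, -0.236, 0.358], [-0.999, 0.033, -0.007, -0.064], [0.001, 0.237, 0.972, 1.077], [0.0, 0.0, 0.0, 1.0]] ['image', 'z_map', 'fov_y', 'cx', 'cy', 'extrinsics', 'f'] 0.99598828125
side 50.49053150005443 317.7052829401457 197.90940303622367 [[0.999, 0.024, -0.04, 0.546], [-0.045, 0.751, -0.658, -0.802], [0.014, 0.659, 0.752, 0.916], [0.0, 0.0, 0.0, 1.0]] ['image', 'z_map', 'fov_y', 'cx', 'cy', 'extrinsics', 'f'] 0.9961328125
wrist 68.68291838826015 318.4336813915258 198.66696178625335 [[0.382, -0.881, -0.281, 0.166], [0.924, 0.363, 0.119, 0.607], [-0.003, -0.305, 0.952, 0.373], [0.0, 0.0, 0.0, 1.0]] ['image', 'z_map', 'fov_y', 'cx', 'cy', 'mount', 'extrinsics', 'f'] 0.996078125
{'t': 0.15, 'q': array([ 1.00048027e+00,  5.28251616e-01,  1.43361056e+00, -1.85641020e-05,
        1.18139245e+00, -1.78501231e-01]), 'qd': array([-1.23218077e-03, -3.25276150e-03, -4.31160910e-03,  9.93390751e-04,
        1.42375361e-04, -1.14146591e-05]), 'tau': array([ 1.08267275e-03, -4.42739832e+01, -1.78275293e+01, -2.02339197e-04,
        5.65110444e-03, -1.62065493e-05]), 'tcp_pos': array([0.23835684, 0.57719657, 0.2445582 ]), 'tool_rot': array([ 1.94653139e-01,  9.80871788e-01, -7.76562798e-04, -2.95922332e-04]), 'force': array([-0.37450161, -0.9675249 , -0.11919912]), 'ft_torque': array([0.00469166, 0.08501466, 0.02154182]), 'gripper_force': 0.0, 'finger_gap': 1.0019373537926328} 0.014
```

View pics/top0.png

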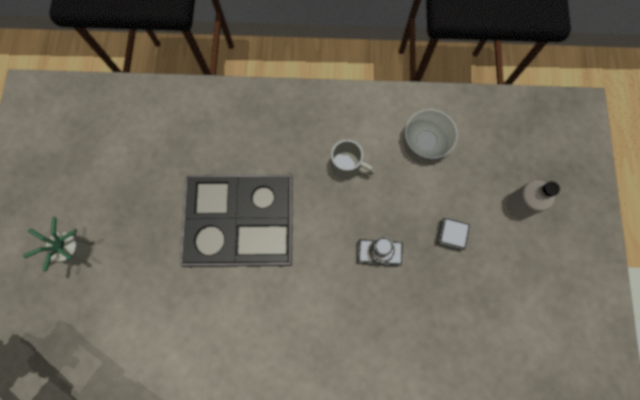

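View pics/side0.png

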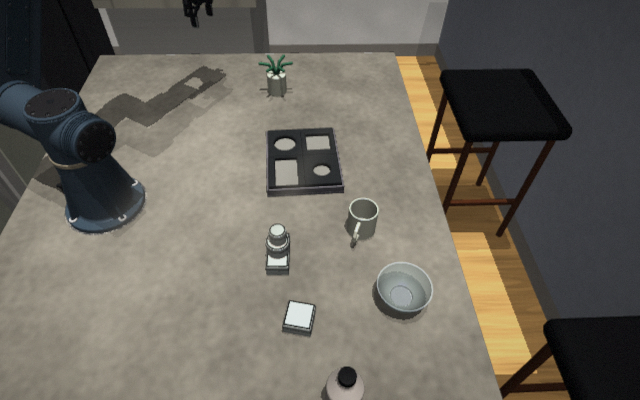

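The top view shows the carrier at about (238,221). Its cutouts are square (212,198), small (263,197), round (209,241) and oblong (262,240). The stack on the oblong tin is at (381,250), the lone square tin at (454,234) and the mug at (348,157). The side view agrees. Next I'll measure.

```bash
cat > m.py <<'E'
from h import *
def regions(d,hlo,hhi,bright,box=(0.3,0.9,-0.5,0.6),amin=60):
    P=cloud(d); g=d['image'].max(-1)
    m=(P[...,2]>hlo)&(P[...,2]<hhi)&(P[...,0]>box[0])&(P[...,0]<box[1])&(P[...,1]>box[2])&(P[...,1]<box[3])
    m&=(g>bright) if bright>0 else (g<-bright)
    m=m.astype('uint8'); n,L,st,c=cv2.connectedComponentsWithStats(m)
    out=[]
    for i in range(1,n):
        if st[i,4]<amin: continue
        zz=np.median(P[L==i][:,2])
        cs,_=cv2.findContours((L==i).astype('uint8'),cv2.RETR_EXTERNAL,cv2.CHAIN_APPROX_NONE)
        k=max(cs,key=len)[:,0,:]
        q=onplane(d,k,zz)[:,:2]
        r=cv2.minAreaRect((q*1000).astype('float32'))
        # area centroid
        vs,us=np.nonzero(L==i); ctr=onplane(d,np.c_[us,vs],zz)[:,:2].mean(0)
        out.append((c[i].round(),st[i,4],zz.round(4),ctr.round(4),np.round(r[0],1),np.round(r[1],1),round(r[2],1)))
    return out
E
python3 - <<'E'
from m import *
for n in('top','side'):
    d=snap(n); P=cloud(d); print(n)
    print('table', np.median(P[300:340,380:460,2]) if n=='top' else np.median(P[280:330,160:230,2]))
    for nm,a in dict(cut=(0.012,0.03,90),foam=(0.030,0.045,-80),tin1=(0.03,0.046,130),tin2=(0.068,0.084,130),tin3=(0.106,0.122,130),mug=(0.075,0.095,100)).items():
        for r in regions(d,*a): print(nm,*r)
E
```

```text
top
table 0.0005625400984425877
cut [430. 134.] 712 0.0204 [ 0.79   -0.3249] [ 786.1 -322.6] [102.6 104.3] 1.9
cut [273. 184.] 203 0.0274 [0.6449 0.0646] [654.5  78. ] [189.1  83.3] 61.0
cut [212. 198.] 835 0.0234 [0.6061 0.2124] [606.3 212.7] [67.9 73.5] 1.9
cut [263. 197.] 321 0.0231 [0.6121 0.0881] [611.7  88.1] [45.3 49.3] 1.9
cut [290. 240.] 93 0.0278 [0.5088 0.0154] [509.6  15.6] [117.2   6.3] 1.2
cut [210. 240.] 606 0.0234 [0.5021 0.2079] [502.  208.6] [62.4 64.9] 1.9
cut [262. 239.] 1272 0.0233 [0.5075 0.0826] [507.4  83.1] [ 64.9 114.6] 1.9
foam [229. 215.] 4440 0.0367 [0.5633 0.1633] [554.1 146. ] [208.1 246.8] 2.7
foam [ 80. 252.] 86 0.0375 [0.4626 0.5051] [462.3 509. ] [28.1 64.6] 68.8
tin1 [455. 233.] 522 0.0388 [ 0.5364 -0.3722] [ 536.7 -372.3] [54.3 54.1] 77.4
tin1 [364. 250.] 162 0.0389 [ 0.4876 -0.1593] [ 487.5 -160.3] [21.2 46.5] 85.1
tin1 [397. 254.] 138 0.0391 [ 0.482  -0.2348] [ 485.1 -231. ] [23.2 45.2] 89.6
tin2 [ 71. 247.] 75 0.0764 [0.4681 0.5064] [469.3 504.8] [20.6 20.9] 50.5
tin3 [383. 246.] 172 0.1153 [ 0.4891 -0.1937] [ 488.9 -192.9] [30.5 30.6] 1.9
mug 
[... 855 characters left out ...]
404. 287.] 745 0.0204 [ 0.7871 -0.3058] [ 783.2 -311. ] [101.8 103.8] 69.8
foam [305. 157.] 2414 0.0358 [0.5617 0.1369] [555.2 139.7] [207.5 253.7] 2.1
tin1 [277. 261.] 163 0.0389 [ 0.4849 -0.2344] [ 485.2 -231.7] [28.7 45.8] 86.5
tin1 [409. 275.] 311 0.0382 [ 0.8004 -0.2835] [ 797.4 -288.9] [ 59.2 115.3] 59.1
tin1 [299. 314.] 566 0.039 [ 0.536  -0.3744] [ 536.1 -373.9] [55.1 54. ] 77.0
tin2 [276. 245.] 79 0.0764 [ 0.4849 -0.2132] [ 484.7 -211. ] [33.9 46.8] 84.1
tin3 [277. 230.] 136 0.1149 [ 0.4886 -0.196 ] [ 489.2 -197.6] [31.6 41.8] 15.2
mug [363. 209.] 168 0.084 [ 0.706  -0.1133] [ 706.5 -113.8] [73.2 75. ] 88.1
mug [275. 244.] 89 0.0768 [ 0.4825 -0.2105] [ 485.3 -207.7] [35.3 55.4] 80.7
```

Request:
drive_tool(
  plan=[
    [0,0,0,0,0,8.4,1],
    [0,0,0,0,0,8.4,1],
    [0,0,0,0,0,8.4,1],
    [0,0,0,0,0,8.4,1],
    [0,0,0,0,0,8.4,1],
    [0,0,0,0,0,8.4,1],
    [0,0,0,0,0,8.4,1],
    [0,0,0,0,0,8.4,1],
  ],
)

```text
t: 1.05
tcp_pos: [0.2385, 0.5775, 0.2451]
tool_rot: [0.707, 0.707, -0.0, 0.0]
force: [0.0, -0.5, -0.1]
finger_gap: 1.005
gripper_force: 0.0
```

Request:
drive_tool(
  plan=[
    [-0.035,0.03,0,0,0,0,1],
    [-0.04,0.03,0,0,0,0,1],
    [-0.04,0.03,0,0,0,0,1],
    [-0.04,0.03,0,0,0,0,1],
    [-0.04,0.03,0,0,0,0,1],
    [-0.04,0.03,0,0,0,0,1],
    [-0.04,0.03,0,0,0,0,1],
    [-0.04,0.03,0,0,0,0,1],
    [-0.04,0.03,0,0,0,0,1],
    [-0.04,0.02,0,0,0,0,1],
  ],
)

```text
t: 2.05
tcp_pos: [0.5332, 0.1824, 0.2455]
tool_rot: [0.705, 0.709, 0.001, 0.001]
force: [0.4, -0.2, 0.4]
finger_gap: 1.001
gripper_force: 0.0
```

Request:
drive_tool(
  plan=[
    [0,0,0,0,0,0,1],
    [0,0,0,0,0,0,1],
  ],
)

```text
t: 2.25
tcp_pos: [0.5313, 0.1834, 0.2451]
tool_rot: [0.706, 0.708, -0.0, -0.0]
force: [-1.5, -0.1, -0.2]
finger_gap: 1.0
gripper_force: 0.0
```

```bash
python3 - <<'E'
from m import *
d=snap('wrist'); save(d,'w1.png'); s=manip.sense(); print(s['t'],s['tcp_pos'],s['tool_rot'],s['q'])
for nm,a in dict(cut=(0.012,0.03,70),foam=(0.030,0.045,-80)).items():
    for r in regions(d,*a,box=(0.4,0.7,0,0.3),amin=300): print(nm,*r)
E
```

```text
2.3 [0.53056277 0.18446869 0.24510647] [ 7.05268338e-01  7.08940195e-01 -2.32769876e-04 -5.62323255e-04] [1.35379566e-01 4.42885529e-01 1.59301304e+00 6.83058591e-04
 1.10674701e+00 1.29880730e-01]
cut [328. 141.] 2463 0.0274 [0.5407 0.2168] [554.6 146.3] [220.9 260.6] 2.5
cut [381. 149.] 3781 0.0222 [0.6047 0.2107] [604.8 209.3] [73.5 74. ] 2.4
cut [293. 153.] 2484 0.0221 [0.4995 0.2056] [499.6 204.6] [67.5 66.1] 0.2
cut [299. 246.] 3800 0.0222 [0.5048 0.0816] [504.9  79.1] [ 67.4 111.2] 2.5
cut [379. 246.] 978 0.0222 [0.6104 0.0836] [610.8  83.3] [50.2 45.6] 0.2
foam [289. 144.] 2461 0.0355 [0.4963 0.2185] [508.6 213.7] [ 92.  127.8] 79.7
foam [398. 160.] 495 0.0339 [0.6233 0.1991] [604.6 209.7] [78.7 79.3] 2.7
foam [292. 266.] 571 0.034 [0.4968 0.0579] [505.1  80.5] [ 72.2 120.2] 2.6
```

View pics/w1.png

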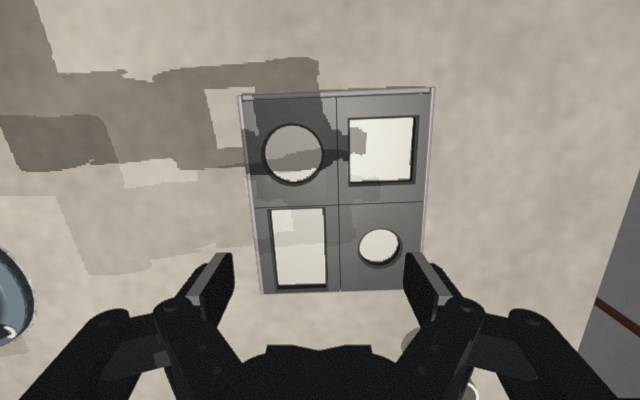

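The wrist view shows the whole carrier: the round cutout at (293,153), square (381,149), oblong (299,246) and small (379,246), with a yaw of 2.5°. Next I move to the stack.

Request:
drive_tool(
  plan=[
    [-0.038,-0.004,0,0,0,0,1],
    [-0.038,-0.004,0,0,0,0,1],
    [-0.038,-0.004,0,0,0,0,1],
    [-0.038,-0.004,0,0,0,0,1],
    [-0.038,-0.004,0,0,0,0,1],
    [-0.038,-0.004,0,0,0,0,1],
    [-0.038,-0.004,0,0,0,0,1],
    [-0.038,-0.004,0,0,0,0,1],
    [-0.034,-0.004,0,0,0,0,1],
    [0,0,0,0,0,0,1],
  ],
)

```text
t: 3.3
tcp_pos: [0.4976, -0.1559, 0.2455]
tool_rot: [0.706, 0.709, -0.0, 0.001]
force: [0.3, 0.2, 0.0]
finger_gap: 0.999
gripper_force: 0.0
```

```bash
python3 - <<'E'
from m import *
d=snap('wrist'); save(d,'w2.png'); s=manip.sense(); print(s['t'],s['tcp_pos'],s['tool_rot'],s['q'])
for nm,a in dict(t1=(0.03,0.046,110),t2=(0.068,0.084,110),t3=(0.106,0.122,110)).items():
    for r in regions(d,*a,box=(0.4,0.6,-.5,0.),amin=100): print(nm,*r)
E
```

```text
3.35 [ 0.4971602  -0.15379951  0.24535114] [ 7.05290339e-01  7.08918551e-01  1.55678345e-04 -4.28950683e-05] [-5.15143926e-01  3.87261994e-01  1.69285754e+00  3.69910335e-04
  1.06147353e+00 -5.20455362e-01]
t1 [310. 179.] 746 0.0383 [ 0.4869 -0.1619] [ 486.5 -165.5] [46.4 29.3] 0.2
t1 [342. 312.] 174 0.0356 [ 0.5303 -0.3517] [ 525.7 -354.9] [86.6 44.2] 30.0
t1 [345. 326.] 1312 0.0385 [ 0.5353 -0.3732] [ 536.7 -374.8] [58.3 58.3] 76.8
t2 [326. 208.] 112 0.0753 [ 0.5057 -0.1848] [ 504.9 -187. ] [14.8 48.8] 31.2
t2 [293. 211.] 119 0.0763 [ 0.4692 -0.1875] [ 470.8 -186.9] [38.4 10.5] 53.7
t3 [310. 228.] 254 0.1133 [ 0.4893 -0.1921] [ 488.  -194.7] [40.6 41.2] 0.9
t3 [309. 231.] 852 0.1143 [ 0.4881 -0.1949] [ 488.4 -195.1] [32.  32.7] 0.2
```

View pics/w2.png

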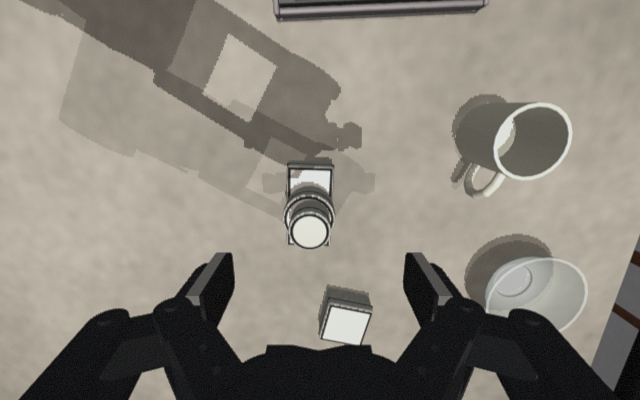

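The wrist view shows the small tin on top of the stack at (309,231), with the round tin under it, the oblong tin along y, and the square tin at (346,326).

Request:
drive_tool(
  plan=[
    [-0.02,-0.0045,0.01,0,0,0,1],
    [-0.021,-0.0045,0.01,0,0,0,1],
    [0,0,0.03,0,0,0,1],
    [0,0,0.03,0,0,0,1],
    [0,0,0.03,0,0,0,1],
    [0,0,0.02,0,0,0,1],
    [0,0,0.009,0,0,0,1],
    [0,0,0,0,0,0,1],
    [0,0,0,0,0,0,1],
  ],
)

```text
t: 4.25
tcp_pos: [0.4891, -0.1941, 0.107]
tool_rot: [0.704, 0.71, 0.0, 0.001]
force: [0.2, -0.2, 0.6]
finger_gap: 1.001
gripper_force: 0.0
```

```bash
python3 - <<'E'
from h import *
d=snap('wrist'); save(d,'w3.png'); s=manip.sense(); print(s['t'],s['tcp_pos'],s['tool_rot'],s['force'])
E
```

```text
4.3 [ 0.48922319 -0.19453006  0.10737203] [7.04548046e-01 7.09655569e-01 2.40292286e-04 9.83638573e-04] [-0.01166269 -0.32560584  0.22916522]
```

View pics/w3.png

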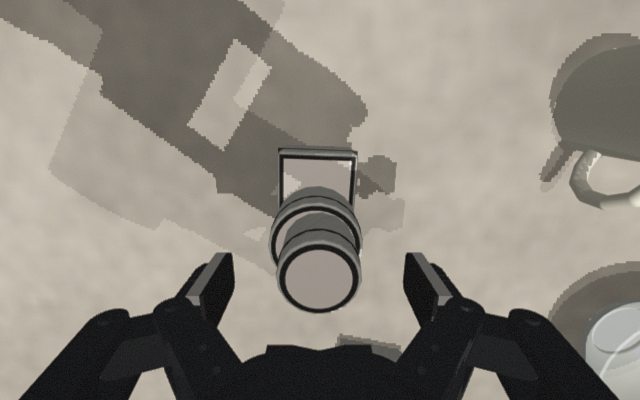

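The small tin's lid at (318,280) is centred between the fingertips at (232,255) and (405,255). I'll close on it.

Request:
drive_tool(
  plan=[
    [0,0,0,0,0,0,-1],
    [0,0,0,0,0,0,-1],
    [0,0,0,0,0,0,-1],
    [0,0,0,0,0,0,-1],
    [0,0,0,0,0,0,-1],
    [0,0,0,0,0,0,-1],
    [0,0,0,0,0,0,-1],
  ],
  newtons=40,
)

```text
t: 5.0
tcp_pos: [0.4888, -0.1952, 0.1072]
tool_rot: [0.705, 0.709, 0.0, 0.001]
force: [0.3, 0.6, 5.7]
finger_gap: 0.474
gripper_force: 40.0
```

```bash
python3 - <<'E'
from h import *
d=snap('wrist'); save(d,'w4.png'); s=manip.sense(); print(s['t'],s['tcp_pos'],s['force'],s['finger_gap'],s['gripper_force'])
P=cloud(d); 
for c in (230,):
    print(P[250:300:5,215:235:5,2].round(3))
g=d['image'].max(-1)
fin=(g<50)&(np.arange(400)[:,None]<330)&(P[...,2]>0.02)
print('finger low z', np.percentile(P[fin][:,2],[0,1,5]))
E
```

```text
5.05 [ 0.48877731 -0.19518951  0.10714954] [0.21939785 1.09955985 6.02914762] 0.4754457278197319 39.96331751346588
[[ 0.002 -0.    -0.001 -0.   ]
 [-0.     0.    -0.    -0.001]
 [-0.001 -0.    -0.    -0.   ]
 [ 0.     0.001  0.001 -0.   ]
 [-0.    -0.001 -0.001 -0.   ]
 [ 0.    -0.    -0.     0.   ]
 [ 0.    -0.     0.    -0.   ]
 [-0.    -0.    -0.001  0.138]
 [ 0.001  0.    -0.     0.141]
 [ 0.138  0.137  0.138  0.145]]
finger low z [0.02586827 0.03765206 0.07591466]
```

View pics/w4.png

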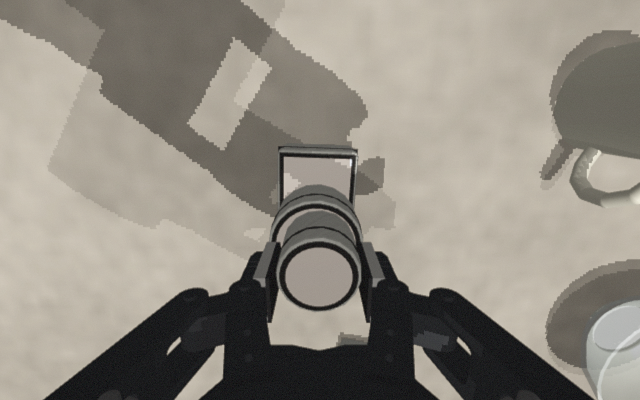

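The pads hold the small tin at lid height, lid centre (320,277), and the round tin is undisturbed. I'll lift it and carry it over.

Request:
drive_tool(
  plan=[
    [0,0,-0.006,0,0,0,-1],
    [0,0,-0.015,0,0,0,-1],
    [0,0,-0.015,0,0,0,-1],
    [0.02,0.009,-0.004,0,0,0,-1],
    [0.04,0.017,0,0,0,0,-1],
    [0.045,0.02,0,0,0,0,-1],
    [0.045,0.02,0,0,0,0,-1],
    [0.045,0.02,0,0,0,0,-1],
    [0.045,0.02,0,0,0,0,-1],
    [0.04,0.016,0,0,0,0,-1],
  ],
)

```text
t: 6.05
tcp_pos: [0.6092, 0.0882, 0.1463]
tool_rot: [0.705, 0.709, 0.0, -0.0]
force: [0.5, -1.1, -1.9]
finger_gap: 0.474
gripper_force: 40.6
```

Request:
drive_tool(
  plan=[
    [0,0,0.01,0,0,0,-1],
    [0,0,0.015,0,0,0,-1],
    [0,0,0.01,0,0,0,-1],
    [0,0,0,0,0,0,-1],
  ],
)

```text
t: 6.45
tcp_pos: [0.6068, 0.0852, 0.1094]
tool_rot: [0.705, 0.709, -0.002, -0.002]
force: [-0.9, -0.1, -0.1]
finger_gap: 0.475
gripper_force: 40.6
```

```bash
cat >> h.py <<'E'
def delta(target, yaw=None):
    from scipy.spatial.transform import Rotation as R
    s=manip.sense(); M=R.from_quat(s['tool_rot']).as_matrix()
    ya=np.degrees(np.arctan2(M[1,1],M[0,1]))
    print('t',round(s['t'],2),'tcp',s['tcp_pos'].round(4),'yawY',ya.round(2),'tilt',np.degrees(M[:2,2]).round(2),'q',s['q'].round(2)[[0,5]],'gap',round(s['finger_gap'],3),'gf',round(s['gripper_force'],1),'F',s['force'].round(1))
    print('tool shift',(M.T@(np.array(target)-s['tcp_pos'])).round(4), 'turn z', None if yaw is None else round(ya-yaw,2))
E
python3 - <<'E'
from h import *
delta((.6095,.0866,.0535))
E
```

```text
t 6.45 tcp [0.6068 0.0852 0.1094] yawY 0.31 tilt [-0.28  0.  ] q [-0.04 -0.05] gap 0.475 gf 40.6 F [-0.9 -0.1 -0.1]
tool shift [0.0014 0.003  0.0559] turn z None
```

Request:
drive_tool(
  plan=[
    [0.001,0.002,0.02,0,0,0,-1],
    [0,0,0.016,0,0,0,-1],
    [0,0,0.006,0,0,0,-1],
    [0,0,0.0,0,0,0,-1],
    [0,0,0.0,0,0,0,-1],
  ],
)

```text
t: 6.95
tcp_pos: [0.6111, 0.0865, 0.07]
tool_rot: [0.705, 0.709, 0.0, 0.0]
force: [-0.1, -0.2, -2.1]
finger_gap: 0.476
gripper_force: 40.6
```

```bash
python3 - <<'E'
from h import *
delta((.6095,.0866,.0535))
d=snap('wrist'); save(d,'w5.png')
E
```

```text
t 6.95 tcp [0.6111 0.0865 0.07  ] yawY 0.32 tilt [ 0.06 -0.  ] q [-0.04 -0.05] gap 0.476 gf 40.6 F [-0.1 -0.2 -2.1]
tool shift [ 0.0001 -0.0016  0.0165] turn z None
```

View pics/w5.png

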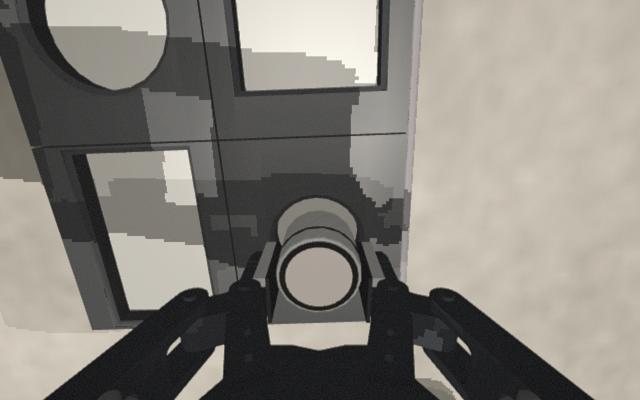

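The small tin's lid at (320,277) hangs over its cutout, whose far edge is at (316,200). The two line up, so I lower the tin and release it.

Request:
drive_tool(
  plan=[
    [0,-0.001,0.008,0,0,0,-1],
    [0,0,0.006,0,0,0,-1],
    [0,0,0.002,0,0,0,-1],
    [0,0,0.001,0,0,0,-1],
    [0,0,0,0,0,0,-1],
  ],
)

```text
t: 7.5
tcp_pos: [0.609, 0.0869, 0.0532]
tool_rot: [0.705, 0.709, -0.0, -0.0]
force: [-2.2, -0.3, 6.2]
finger_gap: 0.475
gripper_force: 41.4
```

```bash
python3 - <<'E'
from h import *
delta((.6095,.0866,.0535))
E
```

```text
t 7.5 tcp [0.609  0.0869 0.0532] yawY 0.37 tilt [-0.07 -0.01] q [-0.04 -0.05] gap 0.475 gf 41.4 F [-2.2 -0.3  6.2]
tool shift [-0.0003  0.0005 -0.0003] turn z None
```

Request:
drive_tool(
  plan=[
    [0,0,0,0,0,0,1],
    [0,0,0,0,0,0,1],
    [0,0,0,0,0,0,1],
    [0,0,0,0,0,0,1],
    [0,0,-0.02,0,0,0,1],
    [0,0,-0.04,0,0,0,1],
    [0,0,-0.04,0,0,0,1],
    [-0.03,-0.013,-0.02,0,0,0,1],
    [-0.042,-0.018,0,0,0,0,1],
    [-0.042,-0.018,0,0,0,0,1],
  ],
)

```text
t: 8.5
tcp_pos: [0.5615, -0.0282, 0.1735]
tool_rot: [0.704, 0.71, 0.001, 0.001]
force: [0.2, -0.8, -0.6]
finger_gap: 1.0
gripper_force: 0.0
```

Request:
drive_tool(
  plan=[
    [-0.042,-0.018,0,0,0,0,1],
    [-0.042,-0.018,0,0,0,0,1],
    [-0.042,-0.018,0,0,0,0,1],
    [-0.04,-0.018,0,0,0,0,1],
    [0,0,0,0,0,0,1],
    [0,0,0,0,0,0,1],
  ],
)

```text
t: 9.1
tcp_pos: [0.4899, -0.1948, 0.1722]
tool_rot: [0.706, 0.708, 0.0, -0.0]
force: [0.2, 1.0, -0.1]
finger_gap: 1.001
gripper_force: 0.0
```

```bash
python3 - <<'E'
from m import *
delta((.4885,-.195,.066))
d=snap('wrist'); save(d,'w6.png')
for dd,n in((d,'w'),(snap('top'),'top'),(snap('side'),'side')):
  for nm,a in dict(t1=(0.03,0.046,110),t2=(0.066,0.086,110),cs=(0.05,0.07,90)).items():
    for r in regions(dd,*a,box=(0.4,0.65,-.45,0.3),amin=100): print(n,nm,*r)
E
```

```text
t 9.1 tcp [ 0.4899 -0.1948  0.1722] yawY 0.18 tilt [-0.    0.03] q [-0.59 -0.59] gap 1.001 gf 0.0 F [ 0.2  1.  -0.1]
tool shift [-0.0003 -0.0014  0.1062] turn z None
w t1 [316. 158.] 1259 0.0383 [ 0.4866 -0.1623] [ 486.5 -165.5] [47.1 29.2] 0.2
w t1 [313. 239.] 210 0.0383 [ 0.4836 -0.2427] [ 484.5 -240.9] [10.7 46.6] 86.7
w t1 [358. 325.] 242 0.036 [ 0.5335 -0.3474] [ 532.5 -348.3] [74.3 36. ] 18.1
w t1 [363. 336.] 1048 0.0385 [ 0.5389 -0.3608] [ 538.1 -363.6] [34.8 55.2] 76.6
w t2 [315. 208.] 345 0.0755 [ 0.4867 -0.1972] [ 486.4 -198. ] [56.4 56.1] 62.9
w t2 [315. 209.] 2606 0.0763 [ 0.4864 -0.1978] [ 486.3 -198.5] [47.8 47.5] 45.5
top t1 [462. 236.] 255 0.0388 [ 0.5296 -0.3902] [ 533.1 -391.4] [29.  62.9] 69.7
top cs [261. 195.] 240 0.0611 [0.6083 0.0866] [607.6  87.1] [41.9 39.5] 64.9
side t1 [277. 262.] 212 0.0384 [ 0.4845 -0.2367] [ 485.9 -235.1] [37.1 49. ] 87.9
side t1 [299. 315.] 665 0.0387 [ 0.5365 -0.3771] [ 535.9 -375.6] [64.7 62.7] 76.6
side t2 [277. 241.] 285 0.0767 [ 0.4879 -0.203 ] [ 488.8 -202.9] [50.  49.9] 88.0
side cs [321. 163.] 123 0.0604 [0.609  0.0819] [608.1  81.6] [41.5 40.6] 88.3
```

View pics/w6.png

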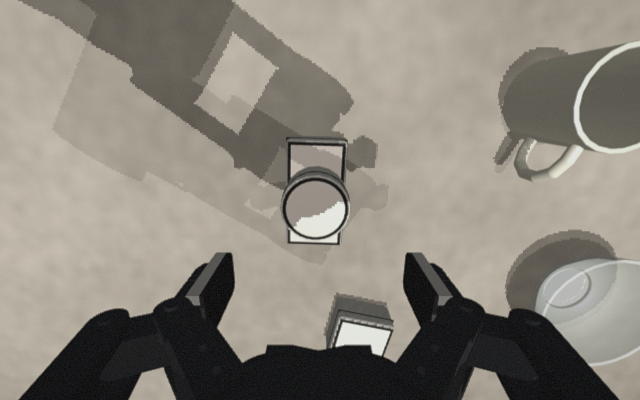

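The small tin is seated: its lid is at z=0.061 and centred. The round tin's lid is at pixel (315,208) with the oblong tin under it. I'll take the round tin next.

Request:
drive_tool(
  plan=[
    [-0.004,-0.003,0.02,0,0,0,1],
    [0,0,0.03,0,0,0,1],
    [0,0,0.03,0,0,0,1],
    [0,0,0.02,0,0,0,1],
    [0,0,0.006,0,0,0,1],
    [0,0,0,0,0,0,1],
    [0,0,0,0,0,0,1],
  ],
)

```text
t: 9.95
tcp_pos: [0.4882, -0.1975, 0.067]
tool_rot: [0.704, 0.71, 0.0, 0.001]
force: [0.2, 0.5, 1.3]
finger_gap: 0.998
gripper_force: 0.0
```

Request:
drive_tool(
  plan=[
    [0,0,0,0,0,0,-1],
    [0,0,0,0,0,0,-1],
    [0,0,0,0,0,0,-1],
    [0,0,0,0,0,0,-1],
    [0,0,0,0,0,0,-1],
    [0,0,0,0,0,0,-1],
    [0,0,0,0,0,0,-1],
  ],
)

```text
t: 10.65
tcp_pos: [0.488, -0.1982, 0.0676]
tool_rot: [0.705, 0.709, 0.0, 0.001]
force: [0.0, 1.4, 7.1]
finger_gap: 0.664
gripper_force: 42.2
```

```bash
python3 - <<'E'
from m import *
delta((.4999,.206,.16))
d=snap('wrist'); save(d,'w7.png')
for nm,a in dict(t1=(0.03,0.046,110),t2=(0.066,0.086,110)).items():
    for r in regions(d,*a,box=(0.4,0.65,-.45,0.3),amin=100): print(nm,*r)
E
```

```text
t 10.65 tcp [ 0.488  -0.1982  0.0676] yawY 0.35 tilt [ 0.12 -0.06] q [-0.6 -0.6] gap 0.664 gf 42.2 F [0.  1.4 7.1]
tool shift [ 0.404   0.0145 -0.0928] turn z None
t1 [321. 170.] 619 0.0361 [ 0.4885 -0.155 ] [ 486.6 -168.6] [44.9 55.6] 89.2
t1 [317. 184.] 3240 0.0384 [ 0.4863 -0.1626] [ 486.7 -167. ] [31.4 46.1] 88.5
t2 [319. 260.] 884 0.0754 [ 0.4873 -0.1894] [ 487.1 -197.8] [56.9 56.2] 88.9
t2 [318. 277.] 7173 0.0764 [ 0.4872 -0.1974] [ 487.2 -198.3] [47.7 48.1] 0.2
```

View pics/w7.png

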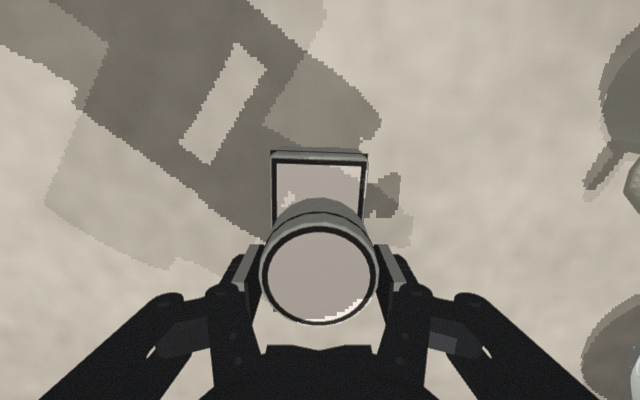

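The round tin is gripped, lid at (318,277). I'll carry it to the round cutout.

Request:
drive_tool(
  plan=[
    [0,0,-0.006,0,0,0,-1],
    [0,0,-0.015,0,0,0,-1],
    [0,0,-0.02,0,0,0,-1],
    [0.02,0.001,-0.02,0,0,0,-1],
    [0.04,0.002,0,0,0,0,-1],
    [0.046,0.002,0,0,0,0,-1],
    [0.046,0.002,0,0,0,0,-1],
    [0.046,0.002,0,0,0,0,-1],
    [0.046,0.002,0,0,0,0,-1],
    [0.046,0.002,0,0,0,0,-1],
  ],
)

```text
t: 11.7
tcp_pos: [0.4982, 0.0939, 0.1275]
tool_rot: [0.705, 0.709, -0.0, -0.0]
force: [0.5, -0.9, -3.0]
finger_gap: 0.667
gripper_force: 43.1
```

Request:
drive_tool(
  plan=[
    [0.046,0.002,0,0,0,0,-1],
    [0.04,0,0,0,0,0,-1],
    [0.028,0,0.01,0,0,0,-1],
    [0,0,0.02,0,0,0,-1],
    [0,0,0.02,0,0,0,-1],
    [0,0,0.01,0,0,0,-1],
    [0,0,0,0,0,0,-1],
    [0,0,0,0,0,0,-1],
  ],
)

```text
t: 12.5
tcp_pos: [0.5002, 0.2059, 0.0676]
tool_rot: [0.705, 0.709, 0.0, 0.0]
force: [-0.0, 0.3, -1.5]
finger_gap: 0.664
gripper_force: 43.1
```

```bash
python3 - <<'E'
from m import *
delta((.4999,.206,.0516))
d=snap('wrist'); save(d,'w8.png')
E
```

```text
t 12.5 tcp [0.5002 0.2059 0.0676] yawY 0.31 tilt [0.01 0.  ] q [0.18 0.18] gap 0.664 gf 43.1 F [-0.   0.3 -1.5]
tool shift [ 0.0001 -0.0003  0.016 ] turn z None
```

View pics/w8.png

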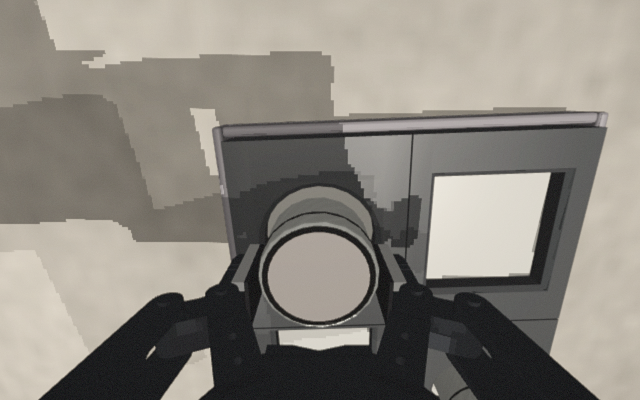

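The round tin's lid at (318,277) is lined up with its cutout, whose far edge is at (320,187). I'll lower it.

Request:
drive_tool(
  plan=[
    [0,0,0.008,0,0,0,-1],
    [0,0,0.006,0,0,0,-1],
    [0,0,0.002,0,0,0,-1],
    [0,0,0.001,0,0,0,-1],
    [0,0,0,0,0,0,-1],
  ],
)

```text
t: 13.05
tcp_pos: [0.4998, 0.206, 0.0516]
tool_rot: [0.705, 0.709, 0.0, 0.0]
force: [-2.2, -1.6, 8.2]
finger_gap: 0.663
gripper_force: 44.1
```

```bash
python3 - <<'E'
from h import *
delta((.4999,.206,.0516))
E
```

```text
t 13.05 tcp [0.4998 0.206  0.0516] yawY 0.35 tilt [ 0.02 -0.01] q [0.18 0.18] gap 0.663 gf 44.1 F [-2.2 -1.6  8.2]
tool shift [-0.      0.0001 -0.    ] turn z None
```

Request:
drive_tool(
  plan=[
    [0,0,0,0,0,0,1],
    [0,0,0,0,0,0,1],
    [0,0,0,0,0,0,1],
    [0,0,-0.01,0,0,0,1],
    [0,0,-0.03,0,0,0,1],
    [0,0,-0.04,0,0,0,1],
    [-0.025,0,-0.04,0,0,0,1],
    [-0.045,-0.002,0,0,0,0,1],
    [-0.047,-0.002,0,0,0,0,1],
    [-0.047,-0.002,0,0,0,0,1],
  ],
)

```text
t: 14.05
tcp_pos: [0.495, 0.041, 0.1715]
tool_rot: [0.704, 0.71, 0.001, 0.001]
force: [0.9, 0.9, -0.2]
finger_gap: 0.997
gripper_force: 0.0
```

Request:
drive_tool(
  plan=[
    [-0.047,-0.002,0,0,0,0,1],
    [-0.047,-0.002,0,0,0,0,1],
    [-0.047,-0.002,0,0,0,0,1],
    [-0.047,-0.002,0,0,0,0,1],
    [-0.047,0,0,0,0,0,1],
    [0,0,0,0,0,0,1],
    [0,0,0,0,0,0,1],
  ],
)

```text
t: 14.75
tcp_pos: [0.488, -0.1938, 0.1706]
tool_rot: [0.706, 0.708, 0.0, -0.0]
force: [-0.4, 1.1, -0.2]
finger_gap: 1.003
gripper_force: 0.0
```

```bash
python3 - <<'E'
from m import *
delta((.486,-.198,.027))
d=snap('wrist')
for dd,n in((d,'w'),(snap('top'),'top'),(snap('side'),'side')):
  for nm,a in dict(t1=(0.03,0.046,115),cs=(0.05,0.07,90)).items():
    for r in regions(dd,*a,box=(0.4,0.65,-.45,0.3),amin=100): print(n,nm,*r)
E
```

```text
t 14.75 tcp [ 0.488  -0.1938  0.1706] yawY 0.19 tilt [0.   0.02] q [-0.59 -0.59] gap 1.003 gf 0.0 F [-0.4  1.1 -0.2]
tool shift [-0.0043 -0.0021  0.1436] turn z None
w t1 [317. 194.] 4821 0.0383 [ 0.4856 -0.1961] [ 485.4 -198.3] [95. 47.] 88.2
w t1 [344. 213.] 115 0.0361 [ 0.512  -0.2148] [ 511.9 -215.7] [67.6  1.9] 88.0
w t1 [360. 326.] 221 0.0359 [ 0.5331 -0.3472] [ 533.1 -347.6] [73.1 33.7] 17.1
w t1 [365. 338.] 986 0.0384 [ 0.5393 -0.3599] [ 538.2 -362.6] [33.  55.2] 77.0
top t1 [462. 236.] 257 0.0388 [ 0.5304 -0.39  ] [ 531.7 -393.8] [28.6 64. ] 62.3
top cs [261. 195.] 239 0.061 [0.6082 0.0867] [607.3  86.5] [38.9 40.5] 1.9
side t1 [277. 251.] 604 0.0389 [ 0.4861 -0.204 ] [ 487.8 -202.1] [98.2 50.2] 87.9
side t1 [299. 315.] 656 0.0387 [ 0.5364 -0.3773] [ 535.9 -375.5] [64.6 62.7] 76.7
side cs [321. 163.] 124 0.0598 [0.6089 0.0827] [608.1  82.2] [41.5 40.7] 88.3
```

Request:
drive_tool(
  plan=[
    [-0.004,-0.002,0.02,0,0,2,1],
    [0,0,0.04,0,0,0,1],
    [0,0,0.04,0,0,0,1],
    [0,0,0.03,0,0,0,1],
    [0,0,0.014,0,0,0,1],
    [0,0,0,0,0,0,1],
    [0,0,0,0,0,0,1],
  ],
)

```text
t: 15.6
tcp_pos: [0.487, -0.1964, 0.027]
tool_rot: [0.717, 0.697, 0.0, 0.0]
force: [0.2, -0.5, 0.4]
finger_gap: 1.002
gripper_force: 0.0
```

Request:
drive_tool(
  plan=[
    [0,0,0,0,0,0,-1],
    [0,0,0,0,0,0,-1],
    [0,0,0,0,0,0,-1],
    [0,0,0,0,0,0,-1],
    [0,0,0,0,0,0,-1],
    [0,0,0,0,0,0,-1],
    [0,0,0,0,0,0,-1],
  ],
  newtons=55,
)

```text
t: 16.3
tcp_pos: [0.4872, -0.1973, 0.028]
tool_rot: [0.717, 0.697, 0.0, 0.001]
force: [0.6, 2.1, 5.0]
finger_gap: 0.644
gripper_force: 59.9
```

```bash
python3 - <<'E'
from m import *
delta((.5053,.082,.12),2.5)
d=snap('wrist'); 
for r in regions(d,0.03,0.046,115,box=(0.4,0.65,-.3,0.3),amin=100): print(*r)
E
```

```text
t 16.3 tcp [ 0.4872 -0.1973  0.028 ] yawY -1.65 tilt [ 0.14 -0.09] q [-0.6  -0.57] gap 0.644 gf 59.9 F [0.6 2.1 5. ]
tool shift [ 0.2796  0.0102 -0.0924] turn z -4.15
[322. 186.] 958 0.036 [ 0.4893 -0.1529] [ 487.4 -166.6] [42.2 54.9] 88.8
[319. 263.] 16134 0.0384 [ 0.4866 -0.1894] [ 486.5 -194.4] [86.  46.6] 88.3
[372. 320.] 121 0.0364 [ 0.5124 -0.2223] [ 512.5 -221.4] [33.6  1.2] 88.3
```

Request:
drive_tool(
  plan=[
    [0,0,-0.006,0,0,0,-1],
    [0,0,-0.015,0,0,0,-1],
    [0,0,-0.02,0,0,-2.1,-1],
    [0,0,-0.019,0,0,-2.1,-1],
    [0.019,0.002,0,0,0,0,-1],
    [0.035,0.004,0,0,0,0,-1],
    [0.045,0.005,0,0,0,0,-1],
    [0.045,0.005,0,0,0,0,-1],
    [0.045,0.005,0,0,0,0,-1],
    [0.045,0.005,0,0,0,0,-1],
  ],
)

```text
t: 17.35
tcp_pos: [0.5017, 0.0396, 0.0868]
tool_rot: [0.691, 0.722, 0.0, 0.0]
force: [1.0, -0.4, -1.9]
finger_gap: 0.644
gripper_force: 58.9
```

Request:
drive_tool(
  plan=[
    [0.045,0.004,0,0,0,0,-1],
    [0,0,0.008,0,0,0,-1],
    [0,0,0.012,0,0,0,-1],
    [0,0,0,0,0,0,-1],
    [0,0,0,0,0,0,-1],
  ],
)

```text
t: 17.85
tcp_pos: [0.5036, 0.0818, 0.0658]
tool_rot: [0.692, 0.722, -0.001, -0.001]
force: [0.9, -0.6, -1.9]
finger_gap: 0.65
gripper_force: 58.8
```

```bash
python3 - <<'E'
from m import *
delta((.5053,.083,.05),2.5)
d=snap('wrist'); save(d,'w9.png')
for r in regions(d,0.055,0.085,100,box=(0.4,0.65,-.3,0.3),amin=100): print(*r)
E
```

```text
t 17.85 tcp [0.5036 0.0818 0.0658] yawY 2.42 tilt [-0.09 -0.  ] q [-0.06 -0.1 ] gap 0.65 gf 58.8 F [ 0.9 -0.6 -1.9]
tool shift [0.0012 0.0018 0.0158] turn z -0.08
[323.  37.] 990 0.0593 [0.5003 0.1859] [499.8 188.3] [55.3 21.7] 2.4
[322.  20.] 4163 0.0602 [0.4995 0.192 ] [499.6 190.4] [45.8 17.1] 2.4
[321. 181.] 1443 0.0734 [0.502  0.1285] [501.4 112.9] [55.1 42.4] 2.0
[318. 263.] 16229 0.0761 [0.5024 0.0899] [502.5  84.7] [46.7 86. ] 2.4
[514. 250.] 811 0.0593 [0.6025 0.0925] [607.6  87. ] [40.6 41.6] 51.3
[524. 262.] 2823 0.0604 [0.6082 0.0868] [608.5  86.4] [32.2 33. ] 12.7
[372. 319.] 122 0.074 [0.5305 0.0592] [530.4  59.8] [ 1.3 34.1] 2.4
```

View pics/w9.png

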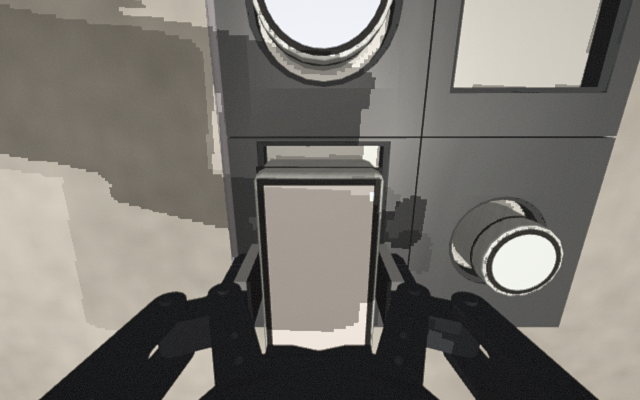

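The oblong tin, lid from (262,183) to (378,345), hangs square over its cutout. The round tin at (322,25) and small tin at (522,260) are both seated. I'll lower the oblong tin.

Request:
drive_tool(
  plan=[
    [0.001,0.0015,0.004,0,0,0,-1],
    [0,0,0.006,0,0,0,-1],
    [0,0,0.004,0,0,0,-1],
    [0,0,0.002,0,0,0,-1],
    [0,0,0,0,0,0,-1],
    [0,0,0,0,0,0,-1],
  ],
)

```text
t: 18.5
tcp_pos: [0.5053, 0.0843, 0.0502]
tool_rot: [0.691, 0.723, -0.0, -0.0]
force: [0.4, -0.9, -1.8]
finger_gap: 0.641
gripper_force: 58.8
```

```bash
python3 - <<'E'
from h import *
delta((.5053,.083,.05),2.5)
E
```

```text
t 18.5 tcp [0.5053 0.0843 0.0502] yawY 2.55 tilt [-0.01 -0.  ] q [-0.05 -0.1 ] gap 0.641 gf 58.8 F [ 0.4 -0.9 -1.8]
tool shift [-0.0013 -0.0001  0.0002] turn z 0.05
```

Request:
drive_tool(
  plan=[
    [0,0,0.001,0,0,0,-1],
    [0,0,0.001,0,0,0,-1],
    [0,0,0,0,0,0,-1],
  ],
)

```text
t: 18.8
tcp_pos: [0.5054, 0.0843, 0.05]
tool_rot: [0.691, 0.723, 0.0, 0.0]
force: [-2.3, 0.1, 13.3]
finger_gap: 0.646
gripper_force: 60.5
```

Request:
drive_tool(
  plan=[
    [0,0,0,0,0,0,1],
    [0,0,0,0,0,0,1],
    [0,0,0,0,0,0,1],
    [0,0,-0.01,0,0,0,1],
    [0,0,-0.03,0,0,0,1],
    [0,0,-0.04,0,0,0,1],
    [-0.025,0.001,-0.03,0,0,0,1],
    [-0.045,0.001,0,0,0,0,1],
    [-0.048,0.001,0,0,0,0,1],
    [-0.048,0.001,0,0,0,0,1],
  ],
)

```text
t: 19.8
tcp_pos: [0.5169, -0.0828, 0.1594]
tool_rot: [0.691, 0.723, 0.0, 0.001]
force: [-0.1, -0.3, 0.4]
finger_gap: 1.002
gripper_force: 0.0
```

Request:
drive_tool(
  plan=[
    [-0.048,0.001,0,0,0,0,1],
    [-0.048,0.001,0,0,0,0,1],
    [-0.048,0.001,0,0,0,0,1],
    [-0.048,0.001,0,0,0,0,1],
    [-0.048,0.001,0,0,0,0,1],
    [-0.048,0.002,0,0,0,0,1],
    [0,0,0,0,0,7.8,1],
    [0,0,0,0,0,7.8,1],
    [0,0,0,0,0,0,1],
    [0,0,0,0,0,0,1],
  ],
)

```text
t: 20.8
tcp_pos: [0.5364, -0.3685, 0.1585]
tool_rot: [0.782, 0.623, -0.0, -0.0]
force: [0.5, 0.1, -0.9]
finger_gap: 1.002
gripper_force: 0.0
```

```bash
python3 - <<'E'
from m import *
d=snap('wrist'); save(d,'w10.png')
for r in regions(d,0.03,0.046,115,box=(0.4,0.65,-.5,-.2),amin=100): print(*r)
delta((.5365,-.375,.027),-13)
for n in('side','top'):
  d=snap(n)
  for r in regions(d,0.05,0.07,90,box=(0.4,0.7,0,.3),amin=50): print(n,*r)
E
```

```text
[320. 201.] 3512 0.0384 [ 0.536  -0.3733] [ 535.7 -374. ] [53.7 54.9] 77.1
t 20.85 tcp [ 0.5365 -0.3684  0.1585] yawY -12.88 tilt [-0.01  0.01] q [-0.77 -0.55] gap 1.003 gf 0.0 F [ 0.2 -0.4  0.1]
tool shift [-0.0065  0.0015  0.1315] turn z 0.12
side [279. 162.] 104 0.06 [0.4874 0.0895] [490.9  90.8] [25.9 74.8] 1.1
top [261. 195.] 241 0.061 [0.6084 0.0867] [608.5  86.6] [41.3 40.1] 48.6
top [207. 239.] 500 0.0613 [0.4998 0.2052] [499.  204.9] [56.3 55.3] 5.1
top [257. 237.] 902 0.0614 [0.5062 0.0894] [504.5  84.1] [55.4 99.4] 3.9
```

View pics/w10.png

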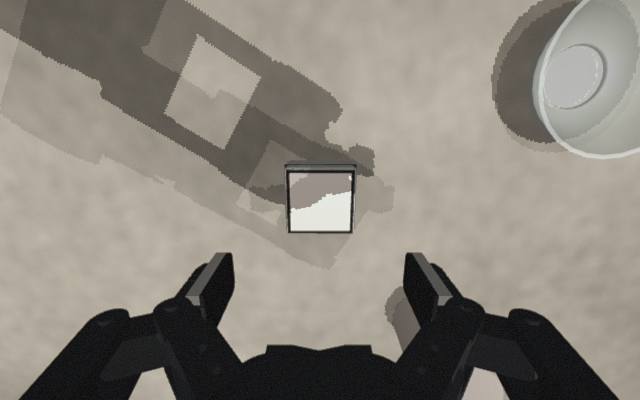

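All three placed tins read level and centred. The square tin's lid at (320,201) is aligned with the gripper, so I'll take it next.

Request:
drive_tool(
  plan=[
    [-0.0055,0.001,0.02,0,0,0,1],
    [0,0,0.04,0,0,0,1],
    [0,0,0.04,0,0,0,1],
    [0,0,0.02,0,0,0,1],
    [0,0,0.011,0,0,0,1],
    [0,0,0,0,0,0,1],
    [0,0,0,0,0,0,1],
  ],
)

```text
t: 21.65
tcp_pos: [0.5371, -0.3748, 0.0283]
tool_rot: [0.783, 0.622, 0.0, 0.001]
force: [-0.1, 0.6, 0.3]
finger_gap: 0.999
gripper_force: 0.0
```

Request:
drive_tool(
  plan=[
    [0,0,0,0,0,0,-1],
    [0,0,0,0,0,0,-1],
    [0,0,0,0,0,0,-1],
    [0,0,0,0,0,0,-1],
    [0,0,0,0,0,0,-1],
    [0,0,0,0,0,0,-1],
  ],
)

```text
t: 22.25
tcp_pos: [0.5373, -0.3753, 0.0294]
tool_rot: [0.783, 0.622, 0.0, 0.002]
force: [0.2, -0.5, 6.8]
finger_gap: 0.738
gripper_force: 63.1
```

```bash
python3 - <<'E'
from m import *
delta((.6039,.2105,.12),2.5)
d=snap('wrist')
for r in regions(d,0.03,0.046,100,box=(0.4,0.65,-.5,-.2),amin=100): print(*r)
E
```

```text
t 22.25 tcp [ 0.5373 -0.3753  0.0294] yawY -13.04 tilt [ 0.15 -0.15] q [-0.78 -0.55] gap 0.738 gf 63.1 F [ 0.2 -0.5  6.8]
tool shift [ 0.5856 -0.067  -0.0919] turn z -15.54
[319. 217.] 1560 0.0354 [ 0.5434 -0.346 ] [ 539.4 -362.4] [44.4 63.3] 76.1
[319. 273.] 11785 0.0384 [ 0.5371 -0.373 ] [ 536.8 -374.5] [54.8 54.6] 77.0
```

Request:
drive_tool(
  plan=[
    [0,0,-0.006,0,0,0,-1],
    [0,0,-0.015,0,0,0,-1],
    [0,0,-0.025,0,0,-7.75,-1],
    [0,0,-0.024,0,0,-7.75,-1],
    [0.02,0.004,-0.02,0,0,0,-1],
    [0.035,0.006,0,0,0,0,-1],
    [0.047,0.007,0,0,0,0,-1],
    [0.047,0.007,0,0,0,0,-1],
    [0.047,0.007,0,0,0,0,-1],
    [0.047,0.007,0,0,0,0,-1],
  ],
)

```text
t: 23.3
tcp_pos: [0.5638, -0.1283, 0.1182]
tool_rot: [0.692, 0.722, 0.0, 0.0]
force: [0.4, -0.6, -0.7]
finger_gap: 0.732
gripper_force: 62.3
```

Request:
drive_tool(
  plan=[
    [0.047,0.007,0,0,0,0,-1],
    [0.047,0.007,0,0,0,0,-1],
    [0.047,0.007,0,0,0,0,-1],
    [0.047,0.008,0,0,0,0,-1],
    [0.047,0.008,0,0,0,0,-1],
    [0.047,0.008,0,0,0,0,-1],
    [0.047,0.008,0,0,0,0,-1],
    [0.01,0.001,0,0,0,0,-1],
    [0,0,0,0,0,0,-1],
    [0,0,0,0,0,0,-1],
  ],
)

```text
t: 24.3
tcp_pos: [0.6028, 0.2102, 0.1175]
tool_rot: [0.692, 0.722, -0.001, 0.0]
force: [0.4, 0.9, -2.4]
finger_gap: 0.737
gripper_force: 62.2
```

```bash
python3 - <<'E'
from m import *
delta((.6039,.2105,.0514),2.5)
E
```

```text
t 24.3 tcp [0.6028 0.2102 0.1175] yawY 2.47 tilt [-0.04 -0.05] q [0.16 0.12] gap 0.737 gf 62.2 F [ 0.4  0.9 -2.4]
tool shift [0.0003 0.0011 0.0661] turn z -0.03
```

Request:
drive_tool(
  plan=[
    [0,0.001,0.015,0,0,0,-1],
    [0,0,0.02,0,0,0,-1],
    [0,0,0.012,0,0,0,-1],
    [0,0,0.004,0,0,0,-1],
    [0,0,0,0,0,0,-1],
    [0,0,0,0,0,0,-1],
  ],
)

```text
t: 24.9
tcp_pos: [0.6048, 0.2107, 0.0666]
tool_rot: [0.692, 0.722, 0.0, 0.0]
force: [0.0, 0.1, -2.0]
finger_gap: 0.735
gripper_force: 62.2
```

```bash
python3 - <<'E'
from m import *
delta((.6039,.2105,.0514),2.5)
d=snap('wrist'); save(d,'w11.png')
for r in regions(d,0.058,0.085,100,box=(0.4,0.7,.1,.3),amin=100): print(*r)
E
```

```text
t 24.9 tcp [0.6048 0.2107 0.0666] yawY 2.41 tilt [0.04 0.01] q [0.16 0.12] gap 0.735 gf 62.2 F [ 0.   0.1 -2. ]
tool shift [-0.0002 -0.0009  0.0152] turn z -0.09
[326. 201.] 198 0.0597 [0.6064 0.2439] [606.5 244.1] [49.2  1. ] 2.4
[319. 228.] 2514 0.0726 [0.6033 0.2347] [603.8 214.9] [83.2 63.9] 1.2
[132. 237.] 904 0.0593 [0.5091 0.2204] [501.2 213.3] [44.9 57.7] 79.3
[115. 261.] 6071 0.0603 [0.4989 0.2069] [499.  205.9] [48.2 48. ] 2.4
[318. 273.] 11759 0.0755 [0.6039 0.2131] [604.  211.4] [54.6 54.2] 2.4
[188. 380.] 157 0.0587 [0.5281 0.1258] [529.2 124. ] [10. 27.] 20.6
[173. 389.] 558 0.0604 [0.5191 0.12  ] [516.6 121.4] [19.7 19.3] 2.3
```

View pics/w11.png

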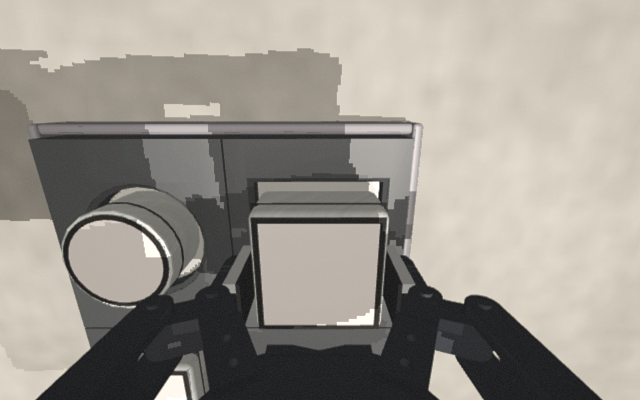

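The square tin's lid at (318,273) is squared up over its cutout, whose far edge is at (320,182). The round tin at (115,261) is seated. I'll lower the square tin.

Request:
drive_tool(
  plan=[
    [0,0,0.006,0,0,0,-1],
    [0,0,0.006,0,0,0,-1],
    [0,0,0.002,0,0,0,-1],
    [0,0,0.001,0,0,0,-1],
    [0,0,0.001,0,0,0,-1],
    [0,0,0,0,0,0,-1],
  ],
)

```text
t: 25.55
tcp_pos: [0.6038, 0.2111, 0.0515]
tool_rot: [0.692, 0.722, -0.0, -0.0]
force: [-3.3, -0.9, 6.2]
finger_gap: 0.733
gripper_force: 63.0
```

```bash
python3 - <<'E'
from h import *
delta((.6039,.2105,.0514),2.5)
E
```

```text
t 25.55 tcp [0.6038 0.2111 0.0515] yawY 2.47 tilt [-0.05 -0.01] q [0.16 0.12] gap 0.733 gf 63.0 F [-3.3 -0.9  6.2]
tool shift [-0.0006  0.0001  0.0001] turn z -0.03
```

Request:
drive_tool(
  plan=[
    [0,0,0,0,0,0,1],
    [0,0,0,0,0,0,1],
    [0,0,0,0,0,0,1],
    [0,0,-0.01,0,0,0,1],
    [0,0,-0.03,0,0,0,1],
    [0,0,-0.04,0,0,0,1],
    [0,0,-0.045,0,0,0,1],
    [0,-0.01,-0.045,0,0,0,1],
    [0,-0.02,-0.03,0,0,0,1],
    [0,-0.03,0,0,0,0,1],
  ],
)

```text
t: 26.55
tcp_pos: [0.5484, 0.209, 0.2565]
tool_rot: [0.692, 0.722, 0.006, 0.004]
force: [0.4, 0.5, -0.8]
finger_gap: 1.001
gripper_force: 0.0
```

Request:
drive_tool(
  plan=[
    [0,0,0,0,0,0,1],
    [0,0,0,0,0,0,1],
    [0,0,0,0,0,0,1],
  ],
)

```text
t: 26.85
tcp_pos: [0.5452, 0.2085, 0.2504]
tool_rot: [0.692, 0.722, 0.0, 0.0]
force: [0.2, -0.2, 0.5]
finger_gap: 0.998
gripper_force: 0.0
```

```bash
python3 - <<'E'
from m import *
delta((.6,.2,.2))
for n in('wrist','top','side'):
  d=snap(n); save(d,n+'_end.png')
  for r in regions(d,0.05,0.07,90,box=(0.4,0.7,0,.3),amin=50): print(n,*r)
E
```

```text
t 26.85 tcp [0.5452 0.2085 0.2504] yawY 2.44 tilt [0.06 0.01] q [0.17 0.13] gap 0.998 gf 0.0 F [ 0.2 -0.2  0.5]
tool shift [-0.0108  0.0543  0.0505] turn z None
wrist [366. 162.] 336 0.0582 [0.5959 0.228 ] [602.2 213.6] [64.8 62. ] 3.6
wrist [278. 178.] 1764 0.0602 [0.4995 0.2068] [499.4 206.9] [56.  57.3] 1.5
wrist [371. 177.] 2437 0.0603 [0.6031 0.212 ] [603.1 210.8] [55.8 56.2] 2.4
wrist [283. 271.] 3048 0.0603 [0.5058 0.0877] [505.5  86.5] [ 55.1 106.6] 3.0
wrist [365. 273.] 755 0.0602 [0.6076 0.0891] [607.7  89.9] [40.  44.4] 4.3
top [208. 195.] 627 0.0613 [0.6034 0.2121] [603.1 212.3] [63.2 62.5] 1.9
top [261. 194.] 228 0.0611 [0.6084 0.0868] [609.2  86.3] [39.4 39.8] 29.5
top [208. 239.] 407 0.0614 [0.4999 0.2036] [501.6 203.1] [51.7 52.4] 68.7
top [260. 238.] 1033 0.0612 [0.5049 0.0824] [504.1  82.5] [ 53.3 104.2] 1.9
side [318. 135.] 275 0.0601 [0.6046 0.2079] [603.8 208.2] [59.4 70.3] 3.6
side [284. 137.] 139 0.0608 [0.4997 0.1996] [501.  197.5] [50.1 49.3] 57.2
side [286. 165.] 473 0.0605 [0.5059 0.0765] [505.3  77.5] [107.6  55. ] 89.4
side [321. 163.] 112 0.0605 [0.6088 0.0831] [608.1  83.5] [37.4 40.6] 88.3
```

View pics/wrist_end.png

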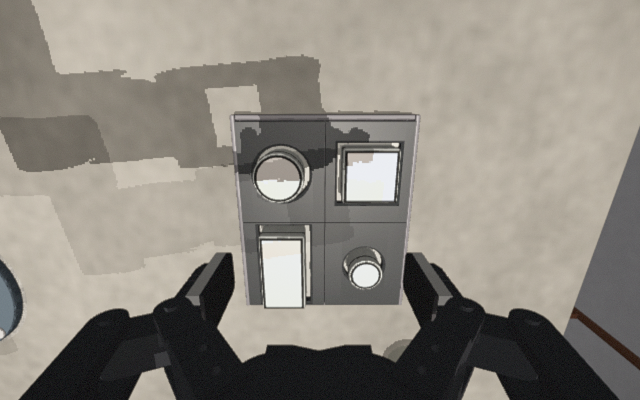

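All four tins sit in their own cutouts with lids at z≈0.060: round (278,178), square (371,177), oblong (283,271) and small (365,273). The gripper is clear of everything.

```bash
python3 -c "
from station import manip
print(manip.sign_off())"
```

```text
the job is handed in; nothing more can be done
None
```

All four tins are seated and released in their matching cutouts, with lids level at about 60 mm and centres within a few millimetres by the final camera check; I handed the job in at about 27 s and got no verdict back.

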